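# Put the stripped carburetor parts on their matching holders

## Task

Put the stripped carburetor's parts away on the holders that fit them: the large throttle slide standing inside the large round lip, the small throttle slide standing inside the small round lip, the float bowl the same way up as now and flat inside the rectangular lip with long side along long side, and the bronze punch lying in the notches of both saddles of the two-saddle rest, about midway along it and either way round. Leave the parts tin where it stands.

Things in the scene. Friction and masses are not known exactly. Their poses are not given: they have to be found in the camera images.
- big_slide: Large throttle slide: bare aluminium upright cylinder, 48 mm diameter, 42 mm tall, dark recess with brass spot on its top, dark narrow groove down one side. Loose, stands on the bench. Origin: centre of its underside; z up.
- small_slide: Small throttle slide: same form but slimmer, bare aluminium upright cylinder, 28 mm diameter, 42 mm tall. Loose, stands on the bench. Origin: centre of its underside; z up.
- float_bowl: Float bowl: open-topped rectangular aluminium cup, 64 mm (its x) by 44 mm (its y), 38 mm tall, walls 5 mm. Loose, stands open side up. Origin: centre of its underside; x along the long side.
- punch: Bronze drift punch lying on the bench, 110 mm long: a square 14 x 14 mm shank from x = -55 to +25 mm, then a round nose tapering from 13 to 9 mm diameter at x = +55 mm. Loose. Origin: on its long axis, halfway along, 7 mm above the bench as it lies; x along its length to the nose.
- big_ring: Fixed flat holder: square plywood plate, 90 mm side, 4 mm thick, carrying a raised round wooden lip of 66 mm inner and 76 mm outer diameter whose top is 8 mm above the bench; inside is a flat round black rubber-coloured floor 4 mm above the bench. Holds the large throttle slide, which stands on that floor inside the lip. Origin: centre of the underside, on the bench; z up.
- small_ring: Fixed flat holder: square plywood plate, 70 mm side, 4 mm thick, carrying a raised round wooden lip of 46 mm inner and 56 mm outer diameter whose top is 8 mm above the bench; inside is a flat round black rubber-coloured floor 4 mm above the bench. Holds the small throttle slide, which stands on that floor inside the lip. Origin: centre of the underside, on the bench; z up.
- bowl_frame: Fixed flat holder: plywood plate 100 mm (its x) by 80 mm (its y), 4 mm thick, carrying a raised rectangular wooden lip 5 mm wide, 80 by 60 mm inside, its top 8 mm above the bench; black rubber-coloured floor inside, 4 mm above the bench. Holds the float bowl. Origin: centre of the underside, on the bench; x along the long side.
- punch_rest: Fixed rest for the punch: plywood base 90 mm (its x) by 60 mm (its y), 6 mm thick, with two upright wooden saddles, each 14 mm thick, centred at x = -32 and +32 mm (50 mm free between them), full width in y. Each saddle has a square notch 32 mm wide in y, its floor 24 mm above the bench, its cheeks rising to 34 mm. The punch lies along x in both notches, its axis then 31 mm above the bench. Origin: centre of the underside, on the bench.
- tin: Bystander, loose, to be left alone: dented open steel parts tin, 100 mm (x) by 70 mm (y), 40 mm tall, with small brass jets in it, standing among the holders. Origin: centre of its underside. (Beyond the holders, out of the way and not listed, lie a black mallet, 50 mm tall, at the far middle of the bench, a blue vise 110 mm tall at the far left and a grey plastic air filter housing 81 mm tall at the far right.)
Mind the look-alikes: they are no part of the job. There is more than one size of the punch; the job needs the smallest.

How it is judged:
By the outcome, as a careful person would: the job done as asked, in the order asked, and still so for the second after the job is handed in, with the robot touching nothing.
It also fails if it takes over 115 s, if anything falls off the work surface, if the arm or the gripper's body presses on something with over 40 N, if the wrist force passes 120 N, or if a joint passes its speed limit or range.

## Robot

A 6-joint arm with a two-finger parallel gripper is mounted at the origin on the work surface. World frame = base frame: x ahead of the robot, y to its left, z up, the work surface at z = 0. Lengths are in m, angles in rad, forces in N, time in s.
With the tool pointing down it reaches from about 0.35 to 1 m from the base axis. Payload 7.1 kg.
Tool frame: the origin (TCP) lies on the centre line of the jaws, within the pads' length; the fingertips stand 8 mm ahead of it and the grasp point (between the pads) lies 11 mm behind it (manip.tip_extent is the distance from the TCP to the fingertips, in m); z points along the fingers, y is the direction in which the jaws open and shut (so a half turn about z gives the same grasp; the last joint's range is limited). The gripper opens to 85 mm and grips with 20 to 120 N. Pads are 22 mm wide; open, the fingers measure 114 mm over their backs; the gripper's body (76 mm by 85 mm) begins 54 mm behind the grasp point. The pads swing forward as they close: fully open they stand 13 mm farther back than shut.
Start: joints at [-1.18, 0.423, 1.63, -0, 1.089, -0.019], TCP at [0.249, -0.573, 0.239] pointing down, gripper open.
Joint ranges: [-3, 3], [-0.9, 2.11], [0.09, 2.58], [-1.31, 4.45], [0.11, 2.69], [-2.54, 2.54]. Speed limits (rad/s): [2.39, 2.39, 3.01, 3.14, 3.14, 3.14].

## Interface

Orientations are given as a rotation vector (axis times angle).
In Python, from rig import manip gives the robot as it stands.
- The arm moves only by the tool step_arm, never from a script. Its argument "commands" is a list of rows, each a list of 7 numbers: the turn, a rotation vector about the tool's x, y, z in degrees, then the shift along the tool's x, y, z in m, then the opening, from 0 (shut) to 1 (fully open). A call has 1 to 12 rows; each row is the pose to reach, as a shift and turn from the pose commanded when the call began, along the tool's axes at that moment; what a row does not reach only later rows make up. A row lasts 1/10 s, in which the tool goes at most 50 mm and 8.59 degrees, less where a joint would pass 70% of its speed; a pose out of reach is approached as far as the arm can. A call with a gripper value outside its range is refused whole. The fingers move at their own pace and stop on an object; "grip_force" is the grip in N (left out, the last holds). Time passes only in rows, so rows that repeat a pose let the fingers close. It gives the time, the measured TCP pose, the force and the opening at its end, in the units of the state.
- manip.read_state(): the state, without advancing time (a new reading comes with each control period).
- manip.snapshot(name): name is "scene" or "side" or "wrist"; returns the picture (384x512x3 uint8, blue, green, red); there is no depth.
- manip.camera_params(name): a dict with "mtx" (3x3 intrinsics, pixels), "rvec" (rotation vector, rad) and "tvec" (3), from world to camera coordinates, as OpenCV has them; the wrist camera has in their place "T_tool_cam" (4x4, takes a point from camera to tool coordinates, whose origin is the TCP and whose axes are the flange's). Camera axes: x right, y down, z forward; pixel columns grow to the right and rows downward; lengths in m; the calibration is good to about 2 mm. A picture is of the moment at which its call begins: read the wrist's pose just before it. camera_params takes no time and is no camera call.
- manip.hand_in(): hands the job in, once; it reports no verdict.
Trained networks look in the newest picture that a camera, given by its name, has taken for a name from the list of things; names that differ only in an ending like _2 or _b are one class to them, and where a whole thing is asked for, a point or a joint stands for the part that bears it (a point fixed in the world has none). Each returns a list of dicts, best first, with "score" (0 to 1); they miss things now and then, are a little off and sometimes report something else, mostly with a low value. They report only what shows in the picture. A call takes as long as a camera call. They do not tell look-alikes from the thing itself.
- manip.recognise(camera, label): "bbox" ([left, top, right, bottom] in pixels, round what is visible of it).
- manip.masks_of(camera, label): "mask" (384x512 bool, what is visible of it) and "bbox" ([left, top, right, bottom] in pixels, round what is visible of it).
The state is a dict: "clock": time; "joint_positions": joint angles; "qd": joint speeds; "tau": joint torques, N m; "ee_pos": TCP position; "ee_rot": TCP orientation; "wrist_force": force on the tool from outside, world axes, zero at the start; "ft_torque": the same for the moment, N m; "opening": opening from 0.0 (shut) to 1.0 (fully open).
Only numpy, scipy, OpenCV 4.12 (cv2) and the standard library are available. Lean on these libraries where they do the work, as an engineer would, in place of code of your own. Each camera call takes 0.05 s, during which the arm holds its last target. There are 200 camera calls.

## Working session

There is one attempt and no reset: what is moved stays moved. The work goes in short steps, Python scripts to look and compute and a tool call to move; the robot and the scene stay as the last step left them, time stands still between calls to the robot, and variables do not carry over. Pictures are saved under pics/ and viewed, about 12 in all and at most 16, crops included, and the job is handed in when it is done.

Besides the shell and the picture viewer there is one more tool, called in YAML: its name, and indented under it one key for each argument. step_arm: Moves the arm, as the interface text tells. Its arguments: {"type":"object","properties":{"commands":{"type":"array","items":{"type":"array","items":{"type":"number"}}},"grip_force":{"type":"number"}},"required":["commands"]}

```bash
ls; mkdir -p pics
python3 - <<'E'
from rig import manip
import cv2,numpy as np
print(manip.read_state())
for n in("scene","side"):
    im=manip.snapshot(n); cv2.imwrite(f"pics/{n}0.png",cv2.resize(im,(800,600),interpolation=cv2.INTER_CUBIC))
    p=manip.camera_params(n); R=cv2.Rodrigues(np.array(p["rvec"]))[0]; print(n,p["mtx"],"cam pos",-R.T@np.array(p["tvec"]).ravel())
    for l in "big_slide small_slide float_bowl punch big_ring small_ring bowl_frame punch_rest tin".split():
        print(n,l,[(round(d["score"],2),np.round(d["bbox"]).astype(int).tolist()) for d in manip.recognise(n,l)])
print(manip.camera_params("wrist"), manip.tip_extent)
E
```

```text
pics
{'clock': 0.0, 'joint_positions': array([-1.18000155e+00,  4.23832770e-01,  1.63072329e+00,  1.52202298e-05,
        1.08858060e+00, -1.90249951e-02]), 'qd': array([-0.00016048, -0.00014163,  0.0008342 , -0.00112377, -0.00018564,
       -0.00149133]), 'tau': array([-1.94519198e-03, -5.57394147e+01, -2.81746835e+01, -1.17289387e-04,
        7.20293261e-03,  5.27120001e-07]), 'ee_pos': array([ 0.24883193, -0.57273377,  0.23853763]), 'ee_rot': array([-3.07438253e+00, -6.38927779e-01,  4.27225432e-04]), 'wrist_force': array([ 0.09997316,  0.05781281, -1.02453775]), 'ft_torque': array([-0.01875749, -0.00172742, -0.00841965]), 'opening': 0.9981128450663983}
scene [[354.83177509   0.         255.95451147]
 [  0.         354.83177509 195.0731278 ]
 [  0.           0.           1.        ]] cam pos [ 1.1324532  -0.07389348  0.5591311 ]
scene big_slide [(0.91, [291, 192, 311, 216])]
scene small_slide [(0.52, [136, 176, 154, 194])]
scene float_bowl [(0.89, [202, 189, 236, 220])]
scene punch [(0.79, [376, 168, 428, 184]), (0.68, [335, 180, 371, 201]), (0.57, [316, 148, 359, 160])]
scene big
[... 778 characters left out ...]
 254, 167])]
side bowl_frame [(0.85, [297, 124, 331, 143]), (0.55, [177, 155, 220, 192])]
side punch_rest [(0.94, [96, 257, 148, 296])]
side tin [(0.61, [175, 155, 223, 191])]
{'mtx': array([[316.2791331 ,   0.        , 256.94333228],
       [  0.        , 316.2791331 , 187.16765973],
       [  0.        ,   0.        ,   1.        ]]), 'T_tool_cam': array([[-8.03270102e-04, -9.50257781e-01, -3.11463488e-01,
         7.92793233e-02],
       [ 9.99999616e-01, -8.72635829e-04,  8.33458621e-05,
         4.42596849e-04],
       [-3.50994254e-04, -3.11463302e-01,  9.50258117e-01,
        -1.34016938e-01],
       [ 0.00000000e+00,  0.00000000e+00,  0.00000000e+00,
         1.00000000e+00]])} 0.008
```

View pics/scene0.png

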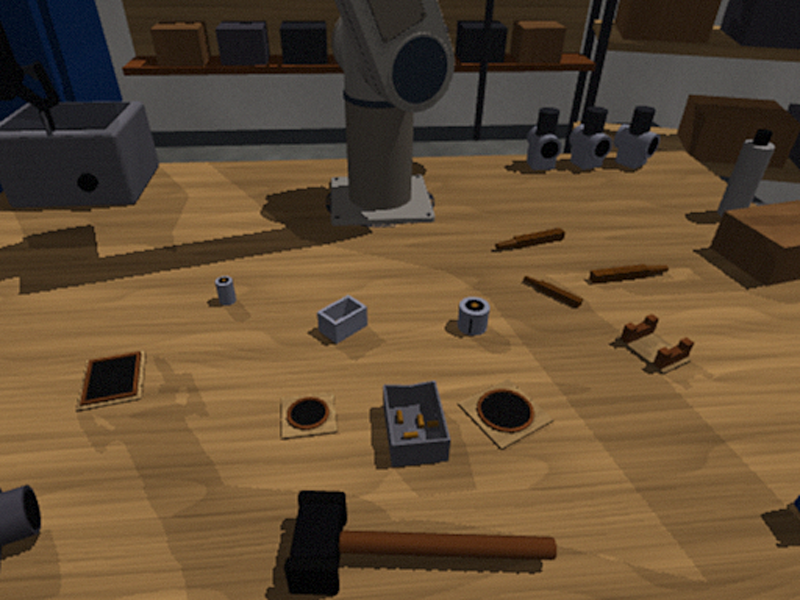

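View pics/side0.png

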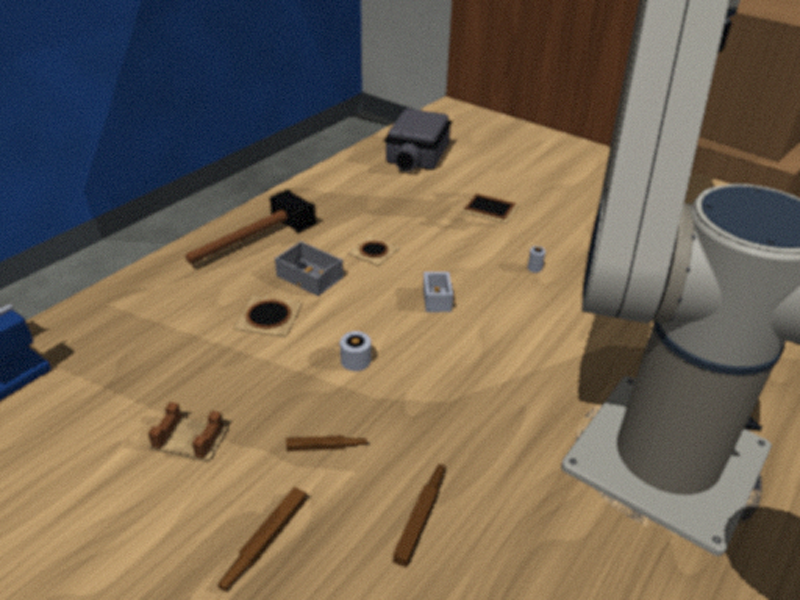

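The scene view shows three punches at about (530,240), (552,290) and (628,272), all at 800x600. The slides are at (226,290) and (473,315), the bowl at (342,320), and the holders at (112,380), (308,413), (505,413) and (658,342). I'll fit poses from the masks next.

```bash
cat > h.py <<'E'
from rig import manip
import cv2, numpy as np
from scipy.optimize import minimize
from scipy.spatial.transform import Rotation as Rot
def cyl(r,z0,z1,n=32,c=(0,0)):
    a=np.linspace(0,2*np.pi,n,endpoint=False)
    return np.array([[c[0]+r*np.cos(t),c[1]+r*np.sin(t),z] for z in(z0,z1) for t in a])
def box(x0,x1,y0,y1,z0,z1): return np.array([[x,y,z] for x in(x0,x1) for y in(y0,y1) for z in(z0,z1)])
def punch(s=1.):
    a=np.linspace(0,2*np.pi,12,endpoint=False)
    nose=[[x,r*np.cos(t),.007+r*np.sin(t)] for x,r in((.025,.0065),(.055,.0045)) for t in a]
    return np.vstack([box(-.055,.025,-.007,.007,0,.014),nose])*s
M=dict(big_slide=cyl(.024,0,.042),small_slide=cyl(.014,0,.042),float_bowl=box(-.032,.032,-.022,.022,0,.038),
 punch=punch(),big_ring=np.vstack([box(-.045,.045,-.045,.045,0,.004),cyl(.038,0,.008)]),
 small_ring=np.vstack([box(-.035,.035,-.035,.035,0,.004),cyl(.028,0,.008)]),
 bowl_frame=np.vstack([box(-.05,.05,-.04,.04,0,.004),box(-.045,.045,-.035,.035,0,.008)]),
 punch_rest=np.vstack([box(-.045,.045,-.03,.03,0,.006),box(-.039,.039,-.03,.03,0,.034)]),
 tin=box(-.05,.05,-.035,.035,0,.04))
def cam(n,s=None):
    p=manip.camera_params(n)
    if n!="wrist": return np.array(p["mtx"]),cv2.Rodrigues(np.array(p["rvec"]))[0],np.array(p["tvec"]).ravel()
    s=s or manip.read_state()
    T=np.eye(4);T[:3,:3]=Rot.from_rotvec(s["ee_rot"]).as_matrix();T[:3,3]=s["ee_pos"]
    W=np.linalg.inv(T@np.array(p["T_tool_cam"])); return np.array(p["mtx"]),W[:3,:3],W[:3,3]
def proj(c,P):
    K,R,t=c; q=(P@R.T+t)@K.T; return q[:,:2]/q[:,2:]
def ray(c,uv,z):
    K,R,t=c; o=-R.T@t; d=R.T@np.linalg.solve(K,[uv[0],uv[1],1]); return o+d*(z-o[2])/d[2]
S=4
def hullmask(m):
    n,l,st,_=cv2.connectedComponentsWithStats(m.astype(np.uint8)); k=1+np.argmax(st[1:,4])
    big=cv2.resize((l==k).astype(np.float32),None,fx=S,fy=S,interpolation=cv2.INTER_LINEAR)>.5
    cs=np.vstack(cv2.findContours(big.astype(np.uint8),cv2.RETR_EXTERNAL,cv2.CHAIN_APPROX_NONE)[0])
    o=np.zeros(big.shape,np.uint8); cv2.fillConvexPoly(o,cv2.convexHull(cs),1); return o
def sil(c,P):
    uv=(proj(c,P)+.5)*S-.5; h=cv2.convexHull(uv.astype(np.float32))
    o=np.zeros((384*S,512*S),np.uint8); cv2.fillConvexPoly(o,np.round(h*16).astype(np.int32),1,shift=4); return o
def place(P,p):
    c,s=np.cos(p[2]),np.sin(p[2]); return np.column_stack([c*P[:,0]-s*P[:,1]+p[0],s*P[:,0]+c*P[:,1]+p[1],P[:,2]+(p[3] if len(p)>3 else 0)])
def fit(P,views,x0=None,yaw=True,z=0.):
    """views: list of (cam, mask). returns pose x,y,yaw and mean IoU"""
    H=[(c,hullmask(m)) for c,m in views]
    if x0 is None:
        x0=np.mean([ray(c,np.array(cv2.minEnclosingCircle(np.argwhere(m)[:,::-1].astype(np.float32))[0]),z+P[:,2].max()/2)[:2] for c,m in views],0)
    def cost(v):
        e=0
        for c,h in H:
            s=sil(c,place(P,[v[0],v[1],v[2]*10,z])); e+=1-(s&h).sum()/max(1,(s|h).sum())
        return e/len(H)
    best=None
    for y in (np.arange(-np.pi/2,np.pi/2,np.pi/8) if yaw else [0]):
        sx=np.array([[x0[0],x0[1],y/10],[x0[0]+.01,x0[1],y/10],[x0[0],x0[1]+.01,y/10],[x0[0],x0[1],y/10+(.03 if yaw else 0)]])
        r=minimize(cost,sx[0],method="Nelder-Mead",options=dict(initial_simplex=sx,xatol=1e-5,fatol=1e-4,maxfev=150))
        if best is None or r.fun<best.fun: best=r
    v=best.x; return np.array([v[0],v[1],v[2]*10]),1-best.fun
E
cat > loc.py <<'E'
from h import *
for n in("scene","side"): manip.snapshot(n)
C={n:cam(n) for n in("scene","side")}
for l in M:
    r={n:manip.masks_of(n,l) for n in C}
    if l=="punch":
        for n in C:
            for d in r[n]:
                P=fit  # endpoints by min area rect on z=7mm
                (cx,cy),(w,h),a=cv2.minAreaRect(np.array([ray(C[n],(u,v),.007)[:2]*1000 for v,u in np.argwhere(d["mask"])],np.float32))
                print("punch",n,round(d["score"],2),d["bbox"],"ctr",round(cx),round(cy),"LxW",round(w),round(h),"ang",round(a))
        continue
    v=[]
    for n in C:
        for d in r[n][:1 if l!="x" else 3]:
            p,q=fit(M[l],[(C[n],d["mask"])],yaw="slide" not in l); print(l,n,round(d["score"],2),np.round(p,4),round(q,3))
            v.append((C[n],d["mask"]))
    if len(v)==2:
        p,q=fit(M[l],v,yaw="slide" not in l); print("   BOTH",np.round(p,4),round(q,3))
E
python3 loc.py
```

```text
big_slide scene 0.9 [0.4573 0.1153 0.    ] 0.912
big_slide side 0.63 [0.4566 0.115  0.    ] 0.972
   BOTH [0.4566 0.1153 0.    ] 0.939
small_slide side 0.71 [ 0.3575 -0.2839  0.    ] 0.908
float_bowl scene 0.78 [ 0.4461 -0.0924 -0.8209] 0.937
float_bowl side 0.87 [ 0.4443 -0.0896 -0.8757] 0.948
   BOTH [ 0.4449 -0.0909  2.2761] 0.939
punch scene 0.92 [377.4, 170.0, 427.1, 183.0] ctr 335 427 LxW 50 166 ang 9
punch scene 0.76 [334.9, 178.1, 372.2, 198.4] ctr 382 270 LxW 108 29 ang 41
punch scene 0.66 [314.5, 146.1, 360.1, 160.7] ctr 208 282 LxW 45 166 ang 17
punch side 0.96 [184.6, 277.3, 237.3, 289.7] ctr 379 271 LxW 110 25 ang 41
punch side 0.94 [252.3, 297.1, 285.2, 364.4] ctr 211 280 LxW 23 157 ang 15
punch side 0.93 [139.6, 313.5, 199.1, 375.8] ctr 340 427 LxW 27 156 ang 8
big_ring side 0.58 [ 0.6436  0.1227 -1.1372] 0.903
small_ring scene 0.88 [ 0.6253 -0.1389 -1.5096] 0.964
small_ring side 0.78 [ 0.6251 -0.1398 -1.4931] 0.92
   BOTH [ 0.6252 -0.139   0.0637] 0.939
bowl_frame scene 0.55 [ 0.5374 -0.415   0.2094] 0.964
bowl_frame side 0.98 [ 0.5364 -0.4144  0.2071] 0.939
   BOTH [ 0.5369 -0.4149  0.2116] 0.949
punch_rest side 0.65 [0.5365 0.3796 0.4168] 0.97
tin scene 0.95 [ 0.6658 -0.0031  0.0274] 0.95
tin side 0.63 [ 0.6643 -0.0037  0.0365] 0.973
   BOTH [ 0.6645 -0.0031  0.0255] 0.959
```

```bash
cat > plan.py <<'E'
import sys; from h import *
# args: x,y,z,jawdeg[,open] ... -> rows relative to the current pose
s=manip.read_state(); R0=Rot.from_rotvec(s["ee_rot"]); 
y=R0.as_matrix()[:,1]; print("now",np.round(s["ee_pos"],4),"jaw",round(np.degrees(np.arctan2(y[1],y[0])),1),"open",round(s["opening"],3),"F",np.round(s["wrist_force"],1),"t",round(s["clock"],2),"q6",round(s["joint_positions"][5],2))
for a in sys.argv[1:]:
    v=[float(k) for k in a.split(",")]; f=np.radians(v[3])
    R=np.array([[-np.sin(f),np.cos(f),0],[np.cos(f),np.sin(f),0],[0,0,-1]]).T  # columns: x=(−sin,cos), y=(cos,sin), z down
    R=np.column_stack([[-np.sin(f),np.cos(f),0],[np.cos(f),np.sin(f),0],[0,0,-1]])
    d=R0.inv().apply(np.array(v[:3])-s["ee_pos"]); w=np.degrees((R0.inv()*Rot.from_matrix(R)).as_rotvec())
    print(a,"->",np.round(w,1).tolist()+np.round(d,4).tolist(),"rows>=",max(np.linalg.norm(d)/.05,np.linalg.norm(w)/8.59).round(1))
E
sed -i '/\.T  # columns/d' plan.py
python3 plan.py 0.4566,0.1153,0.24,-66.5
```

```text
now [ 0.249  -0.5732  0.2393] jaw -66.5 open 0.996 F [-0.3  0.4  0.7] t 2.0 q6 -0.02
0.4566,0.1153,0.24,-66.5 -> [-0.0, -0.0, -0.0, 0.4647, -0.5488, -0.0007] rows>= 14.4
```

step_arm:
  commands:
    - [0, 0, 0, 0.465, -0.549, 0, 1]
    - [0, 0, 0, 0.465, -0.549, 0, 1]
    - [0, 0, 0, 0.465, -0.549, 0, 1]
    - [0, 0, 0, 0.465, -0.549, 0, 1]
    - [0, 0, 0, 0.465, -0.549, 0, 1]
    - [0, 0, 0, 0.465, -0.549, 0, 1]
    - [0, 0, 0, 0.465, -0.549, 0, 1]
    - [0, 0, 0, 0.465, -0.549, 0, 1]
    - [0, 0, 0, 0.465, -0.549, 0, 1]
    - [0, 0, 0, 0.465, -0.549, 0, 1]
    - [0, 0, 0, 0.465, -0.549, 0, 1]
    - [0, 0, 0, 0.465, -0.549, 0, 1]

```text
clock: 3.2
ee_pos: [0.4227, 0.0033, 0.2398]
ee_rot: [3.076, 0.639, 0.002]
wrist_force: [1.0, -0.0, 0.0]
opening: 1.001
```

```bash
python3 plan.py 0.4566,0.1153,0.24,-66.5 0.4566,0.1153,0.018,-66.5
```

```text
now [0.4227 0.0033 0.2398] jaw -66.5 open 1.001 F [ 1. -0.  0.] t 3.2 q6 1.14
0.4566,0.1153,0.24,-66.5 -> [0.0, -0.1, -0.0, 0.0757, -0.0892, -0.0002] rows>= 2.3
0.4566,0.1153,0.018,-66.5 -> [0.0, -0.1, -0.0, 0.0755, -0.0894, 0.2218] rows>= 5.0
```

step_arm:
  commands:
    - [0, 0, 0, 0.0757, -0.0892, 0, 1]
    - [0, 0, 0, 0.0757, -0.0892, 0, 1]
    - [0, 0, 0, 0.0757, -0.0892, 0, 1]
    - [0, 0, 0, 0.0757, -0.0892, 0, 1]

```text
clock: 3.6
ee_pos: [0.4569, 0.1155, 0.2394]
ee_rot: [-3.074, -0.645, -0.001]
wrist_force: [0.2, -1.2, 0.6]
opening: 1.003
```

```bash
cat > wl.py <<'E'
import sys; from h import *
# args: png name, then labels -> wrist fits
s=manip.read_state(); im=manip.snapshot("wrist"); C=cam("wrist",s)
if sys.argv[1]!="-": cv2.imwrite(f"pics/{sys.argv[1]}.png",im)
for l in sys.argv[2:]:
    l,z=(l.split("@")+["0"])[:2]
    for d in manip.masks_of("wrist",l)[:3]:
        p,q=fit(M[l],[(C,d["mask"])],yaw="slide" not in l,z=float(z)); print(l,round(d["score"],2),np.round(d["bbox"]).astype(int).tolist(),"xy",np.round(p[:2],4),"yaw",np.degrees(p[2]).round(1),"IoU",round(q,3))
print(s["clock"],np.round(s["ee_pos"],4))
E
python3 wl.py w1 big_slide big_ring float_bowl punch punch_rest tin; python3 plan.py 0.4566,0.1153,0.24,-66.5 0.4566,0.1153,0.018,-66.5
```

```text
big_slide 0.98 [230, 131, 276, 185] xy [0.4563 0.1166] yaw 0.0 IoU 0.945
big_slide 0.68 [383, 4, 505, 79] xy [ 0.6548 -0.0122] yaw 0.0 IoU 0.484
big_ring 0.7 [280, 0, 367, 42] xy [0.6405 0.1234] yaw -63.3 IoU 0.979
float_bowl 0.94 [374, 204, 440, 261] xy [ 0.4444 -0.0891] yaw -49.0 IoU 0.978
punch 0.84 [9, 259, 116, 284] xy [0.2026 0.2967] yaw -78.8 IoU 0.647
punch 0.79 [1, 142, 36, 168] xy [0.3448 0.4119] yaw 90.4 IoU 0.83
punch 0.7 [80, 114, 131, 207] xy [0.3782 0.2717] yaw -138.8 IoU 0.968
punch_rest 0.73 [1, 0, 88, 27] xy [0.537 0.38 ] yaw 23.4 IoU 0.986
punch_rest 0.45 [79, 115, 135, 207] xy [0.3853 0.2679] yaw -100.6 IoU 0.29
tin 0.95 [385, 3, 507, 81] xy [ 0.663 -0.002] yaw 2.0 IoU 0.99
3.6 [0.4569 0.1155 0.2394]
now [0.456  0.1121 0.2394] jaw -66.6 open 1.001 F [ 0.2 -0.8 -1.1] t 3.95 q6 1.38
0.4566,0.1153,0.24,-66.5 -> [0.0, 0.0, -0.1, 0.0018, -0.0027, -0.0006] rows>= 0.1
0.4566,0.1153,0.018,-66.5 -> [0.0, 0.0, -0.1, 0.0018, -0.0027, 0.2214] rows>= 4.4
```

View pics/w1.png

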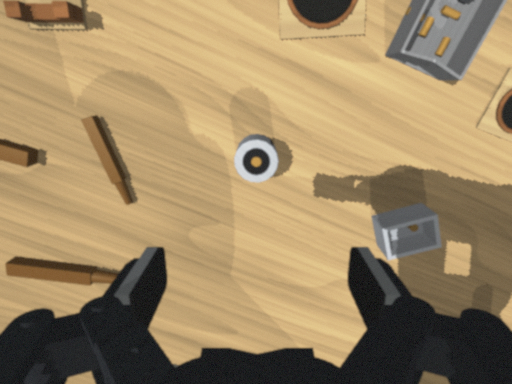

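step_arm:
  commands:
    - [0, 0, 0, 0.002, -0.003, 0.05, 1]
    - [0, 0, 0, 0.002, -0.003, 0.1, 1]
    - [0, 0, 0, 0.002, -0.003, 0.15, 1]
    - [0, 0, 0, 0.002, -0.003, 0.2, 1]
    - [0, 0, 0, 0.002, -0.003, 0.221, 1]
    - [0, 0, 0, 0.002, -0.003, 0.221, 1]
    - [0, 0, 0, 0.002, -0.003, 0.221, 0.3]
    - [0, 0, 0, 0.002, -0.003, 0.221, 0.3]
    - [0, 0, 0, 0.002, -0.003, 0.221, 0.3]
    - [0, 0, 0, 0.002, -0.003, 0.221, 0.3]
    - [0, 0, 0, 0.002, -0.003, 0.221, 0.3]
  grip_force: 45

```text
clock: 5.05
ee_pos: [0.4582, 0.1169, 0.0203]
ee_rot: [3.076, 0.639, 0.006]
wrist_force: [-1.0, -1.4, 6.3]
opening: 0.548
```

```bash
python3 plan.py 0.642,0.123,0.1,-66.5 0.642,0.123,0.022,-66.5
```

```text
now [0.4582 0.1169 0.0203] jaw -66.5 open 0.548 F [-1.  -1.4  6.3] t 5.05 q6 1.39
0.642,0.123,0.1,-66.5 -> [0.0, -0.2, -0.0, 0.1713, 0.0677, -0.0791] rows>= 4.0
0.642,0.123,0.022,-66.5 -> [0.0, -0.2, -0.0, 0.171, 0.0677, -0.0011] rows>= 3.7
```

step_arm:
  commands:
    - [0, 0, 0, 0, 0, -0.03, 0.3]
    - [0, 0, 0, 0, 0, -0.06, 0.3]
    - [0, 0, 0, 0.04, 0.016, -0.08, 0.3]
    - [0, 0, 0, 0.08, 0.032, -0.08, 0.3]
    - [0, 0, 0, 0.12, 0.048, -0.08, 0.3]
    - [0, 0, 0, 0.16, 0.064, -0.08, 0.3]
    - [0, 0, 0, 0.171, 0.068, -0.08, 0.3]
    - [0, 0, 0, 0.171, 0.068, -0.08, 0.3]
    - [0, 0, 0, 0.171, 0.068, -0.08, 0.3]

```text
clock: 5.95
ee_pos: [0.6391, 0.1223, 0.0985]
ee_rot: [-3.076, -0.639, 0.002]
wrist_force: [-0.2, 0.0, -1.1]
opening: 0.55
```

```bash
python3 wl.py w2 big_ring big_slide@0.08;  python3 plan.py 0.642,0.123,0.025,-66.5
```

```text
big_ring 0.73 [194, 128, 316, 242] xy [0.6416 0.1237] yaw -63.2 IoU 0.971
big_slide 0.7 [199, 198, 313, 335] xy [0.6383 0.1217] yaw 0.0 IoU 0.939
5.95 [0.6391 0.1223 0.0985]
now [0.639  0.1225 0.0984] jaw -66.5 open 0.545 F [-0.1  0.6 -2.2] t 6.1 q6 1.33
0.642,0.123,0.025,-66.5 -> [-0.0, 0.1, 0.0, 0.003, 0.0007, 0.0734] rows>= 1.5
```

View pics/w2.png

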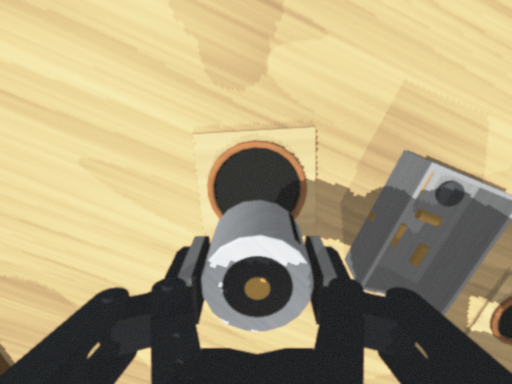

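step_arm:
  commands:
    - [0, 0, 0, 0.003, 0.001, 0.03, 0.3]
    - [0, 0, 0, 0.003, 0.001, 0.055, 0.3]
    - [0, 0, 0, 0.003, 0.001, 0.068, 0.3]
    - [0, 0, 0, 0.003, 0.001, 0.0735, 0.3]
    - [0, 0, 0, 0.003, 0.001, 0.0735, 0.3]
    - [0, 0, 0, 0.003, 0.001, 0.0735, 1]
    - [0, 0, 0, 0.003, 0.001, 0.0735, 1]
    - [0, 0, 0, 0.003, 0.001, 0.0735, 1]
    - [0, 0, 0, 0.003, 0.001, 0.0735, 1]
    - [0, 0, 0, 0.003, 0.001, 0.04, 1]
    - [0, 0, 0, 0.003, 0.001, 0.0, 1]
    - [0, 0, 0, 0.003, 0.001, -0.05, 1]

```text
clock: 7.3
ee_pos: [0.6426, 0.1225, 0.148]
ee_rot: [-3.076, -0.639, 0.006]
wrist_force: [0.7, -0.2, 0.0]
opening: 1.001
```

```bash
python3 wl.py w3 big_slide@0.004 small_ring;  python3 plan.py 0.48,-0.05,0.15,-66.5 0.3575,-0.284,0.15,-66.5
```

```text
big_slide 0.63 [226, 147, 288, 218] xy [0.6424 0.122 ] yaw 0.0 IoU 0.964
7.3 [0.6426 0.1225 0.148 ]
now [0.6466 0.1232 0.1526] jaw -66.5 open 0.996 F [-0.5 -0.1  0. ] t 7.45 q6 1.33
0.48,-0.05,0.15,-66.5 -> [0.1, -0.4, -0.0, -0.2218, 0.0925, 0.0011] rows>= 4.8
0.3575,-0.284,0.15,-66.5 -> [0.1, -0.4, -0.0, -0.4274, 0.2583, -0.0002] rows>= 10.0
```

step_arm:
  commands:
    - [0, 0, 0, -0.043, 0.026, 0, 1]
    - [0, 0, 0, -0.086, 0.052, 0, 1]
    - [0, 0, 0, -0.128, 0.078, 0, 1]
    - [0, 0, 0, -0.17, 0.104, 0, 1]
    - [0, 0, 0, -0.213, 0.13, 0, 1]
    - [0, 0, 0, -0.256, 0.156, 0, 1]
    - [0, 0, 0, -0.3, 0.182, 0, 1]
    - [0, 0, 0, -0.342, 0.208, 0, 1]
    - [0, 0, 0, -0.385, 0.233, 0, 1]
    - [0, 0, 0, -0.427, 0.258, 0, 1]
    - [0, 0, 0, -0.427, 0.258, 0, 1]
    - [0, 0, 0, -0.427, 0.258, 0, 1]

```text
clock: 8.65
ee_pos: [0.3538, -0.2845, 0.1476]
ee_rot: [-3.076, -0.633, 0.001]
wrist_force: [-0.6, 0.2, -0.3]
opening: 1.0
```

```bash
python3 wl.py w4 small_slide; python3 plan.py 0.3575,-0.284,0.018,-66.5
```

```text
small_slide 0.59 [238, 154, 271, 198] xy [ 0.3573 -0.2812] yaw 0.0 IoU 0.958
8.65 [ 0.3538 -0.2845  0.1476]
now [ 0.3551 -0.2832  0.1478] jaw -66.5 open 0.999 F [-1.2 -0.9  0.3] t 8.75 q6 0.46
0.3575,-0.284,0.018,-66.5 -> [-0.1, 0.0, -0.0, 0.002, 0.0019, 0.1298] rows>= 2.6
```

View pics/w3.png

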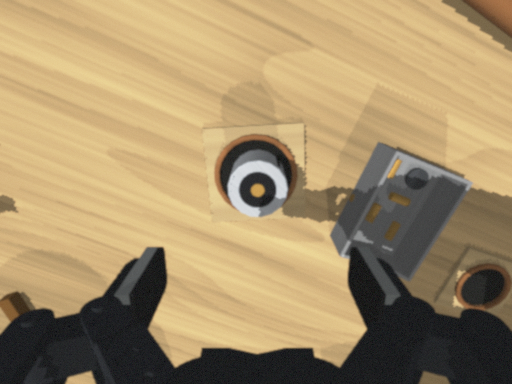

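The large slide stands inside its lip, around (257,170), and the tin hasn't moved. Next is the small slide.

step_arm:
  commands:
    - [0, 0, 0, 0.003, 0.001, 0.05, 1]
    - [0, 0, 0, 0.003, 0.001, 0.1, 1]
    - [0, 0, 0, 0.003, 0.001, 0.129, 1]
    - [0, 0, 0, 0.003, 0.001, 0.129, 1]
    - [0, 0, 0, 0.003, 0.001, 0.129, 0.1]
    - [0, 0, 0, 0.003, 0.001, 0.129, 0.1]
    - [0, 0, 0, 0.003, 0.001, 0.129, 0.1]
    - [0, 0, 0, 0.003, 0.001, 0.129, 0.1]
    - [0, 0, 0, 0.003, 0.001, 0.129, 0.1]
    - [0, 0, 0, 0.003, 0.001, 0.129, 0.1]
    - [0, 0, 0, 0.003, 0.001, 0.1, 0.1]
    - [0, 0, 0, 0.003, 0.001, 0.05, 0.1]
  grip_force: 40

```text
clock: 9.95
ee_pos: [0.3567, -0.2826, 0.0978]
ee_rot: [-3.072, -0.638, 0.005]
wrist_force: [1.9, 0.1, -1.2]
opening: 0.318
```

```bash
python3 plan.py 0.625,-0.139,0.1,-66.5
```

```text
now [ 0.3567 -0.2826  0.0978] jaw -66.5 open 0.318 F [ 1.9  0.1 -1.2] t 9.95 q6 0.47
0.625,-0.139,0.1,-66.5 -> [-0.3, 0.1, -0.0, 0.3033, -0.0249, -0.0028] rows>= 6.1
```

step_arm:
  commands:
    - [0, 0, 0, 0.043, -0.004, 0, 0.1]
    - [0, 0, 0, 0.086, -0.007, 0, 0.1]
    - [0, 0, 0, 0.13, -0.011, 0, 0.1]
    - [0, 0, 0, 0.173, -0.014, 0, 0.1]
    - [0, 0, 0, 0.216, -0.018, 0, 0.1]
    - [0, 0, 0, 0.26, -0.021, 0, 0.1]
    - [0, 0, 0, 0.303, -0.025, 0, 0.1]
    - [0, 0, 0, 0.303, -0.025, 0, 0.1]
    - [0, 0, 0, 0.303, -0.025, 0, 0.1]

```text
clock: 10.85
ee_pos: [0.6264, -0.1394, 0.0986]
ee_rot: [3.075, 0.642, 0.0]
wrist_force: [-0.9, -0.7, -1.4]
opening: 0.313
```

```bash
python3 wl.py w5 small_ring small_slide@0.079;  python3 plan.py 0.625,-0.139,0.024,-66.5
```

```text
small_ring 0.78 [197, 137, 314, 236] xy [ 0.6248 -0.1376] yaw 4.1 IoU 0.953
small_slide 0.88 [227, 216, 288, 310] xy [ 0.6278 -0.1391] yaw 0.0 IoU 0.945
10.85 [ 0.6264 -0.1394  0.0986]
now [ 0.6248 -0.1406  0.0984] jaw -66.6 open 0.312 F [-1.5 -0.7 -0.9] t 11.0 q6 0.92
0.625,-0.139,0.024,-66.5 -> [-0.0, 0.1, -0.1, 0.0009, -0.0014, 0.0744] rows>= 1.5
```

View pics/w5.png

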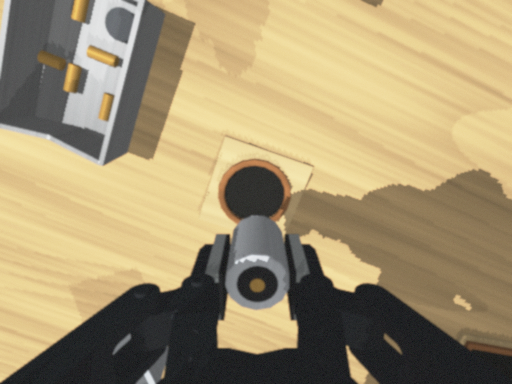

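The small slide hangs upright, centred on its ring to within 2 mm. I'll lower and release it.

step_arm:
  commands:
    - [0, 0, 0, -0.001, -0.001, 0.03, 0.1]
    - [0, 0, 0, -0.001, -0.001, 0.055, 0.1]
    - [0, 0, 0, -0.001, -0.001, 0.068, 0.1]
    - [0, 0, 0, -0.001, -0.001, 0.0745, 0.1]
    - [0, 0, 0, -0.001, -0.001, 0.0745, 0.1]
    - [0, 0, 0, -0.001, -0.001, 0.0745, 0.9]
    - [0, 0, 0, -0.001, -0.001, 0.0745, 0.9]
    - [0, 0, 0, -0.001, -0.001, 0.0745, 0.9]
    - [0, 0, 0, -0.001, -0.001, 0.0745, 0.9]
    - [0, 0, 0, -0.001, -0.001, 0.04, 1]
    - [0, 0, 0, -0.001, -0.001, 0.0, 1]
    - [0, 0, 0, -0.001, -0.001, -0.05, 1]

```text
clock: 12.2
ee_pos: [0.6235, -0.1392, 0.1479]
ee_rot: [-3.074, -0.639, 0.005]
wrist_force: [0.6, -0.0, -0.1]
opening: 1.0
```

```bash
python3 wl.py w6 small_slide@0.004 tin;  python3 plan.py 0.4447,-0.0903,0.15,-139.3
```

```text
small_slide 0.78 [238, 160, 276, 203] xy [ 0.6246 -0.1402] yaw 0.0 IoU 0.913
tin 0.58 [41, 3, 183, 146] xy [ 0.6638 -0.0019] yaw 1.7 IoU 0.996
12.2 [ 0.6235 -0.1392  0.1479]
now [ 0.6274 -0.1401  0.1524] jaw -66.5 open 1.005 F [-0.3 -0.6 -0.6] t 12.35 q6 0.92
0.4447,-0.0903,0.15,-139.3 -> [0.0, -0.5, 72.8, -0.1478, -0.1185, 0.0009] rows>= 8.5
```

step_arm:
  commands:
    - [0, 0, 8, -0.02, -0.016, 0, 1]
    - [0, 0, 16, -0.04, -0.032, 0, 1]
    - [0, 0, 24, -0.06, -0.048, 0, 1]
    - [0, 0, 32, -0.08, -0.064, 0, 1]
    - [0, 0, 40, -0.1, -0.08, 0, 1]
    - [0, 0, 48, -0.12, -0.096, 0, 1]
    - [0, 0, 56, -0.14, -0.112, 0, 1]
    - [0, 0, 64, -0.146, -0.118, 0, 1]
    - [0, 0, 72.5, -0.146, -0.118, 0, 1]
    - [0, 0, 72.5, -0.146, -0.118, 0, 1]
    - [0, 0, 72.5, -0.146, -0.118, 0, 1]

```text
clock: 13.45
ee_pos: [0.4437, -0.0894, 0.1478]
ee_rot: [2.861, -1.297, -0.001]
wrist_force: [0.4, 0.3, 0.1]
opening: 1.002
```

```bash
python3 wl.py w7 float_bowl;  python3 plan.py 0.4447,-0.0903,0.018,-139.3
```

```text
float_bowl 0.56 [226, 139, 287, 224] xy [ 0.4452 -0.0895] yaw -50.4 IoU 0.976
13.45 [ 0.4437 -0.0894  0.1478]
now [ 0.4439 -0.0895  0.148 ] jaw -138.9 open 1.002 F [ 0.5 -0.3 -0. ] t 13.55 q6 2.2
0.4447,-0.0903,0.018,-139.3 -> [0.0, 0.0, 0.4, 0.0012, -0.0001, 0.13] rows>= 2.6
```

View pics/w7.png

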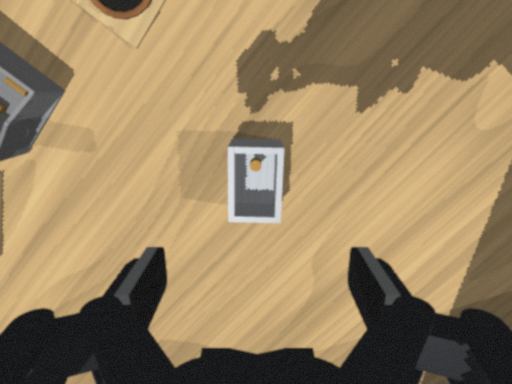

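The bowl sits square under the jaws at (256,180), with its short side across them. I'll grip and lift it.

step_arm:
  commands:
    - [0, 0, 1, 0.001, 0, 0.05, 1]
    - [0, 0, 1, 0.001, 0, 0.1, 1]
    - [0, 0, 1, 0.001, 0, 0.13, 1]
    - [0, 0, 1, 0.001, 0, 0.13, 1]
    - [0, 0, 1, 0.001, 0, 0.13, 0.3]
    - [0, 0, 1, 0.001, 0, 0.13, 0.3]
    - [0, 0, 1, 0.001, 0, 0.13, 0.3]
    - [0, 0, 1, 0.001, 0, 0.13, 0.3]
    - [0, 0, 1, 0.001, 0, 0.13, 0.3]
    - [0, 0, 1, 0.001, 0, 0.13, 0.3]
    - [0, 0, 1, 0.001, 0, 0.1, 0.3]
    - [0, 0, 1, 0.001, 0, 0.05, 0.3]
  grip_force: 40

```text
clock: 14.75
ee_pos: [0.443, -0.0899, 0.0984]
ee_rot: [2.846, -1.327, -0.006]
wrist_force: [0.8, -0.8, -0.6]
opening: 0.506
```

```bash
python3 plan.py 0.5369,-0.4149,0.1,-77.9
```

```text
now [ 0.443  -0.0899  0.0984] jaw -140.0 open 0.506 F [ 0.8 -0.8 -0.6] t 14.75 q6 2.22
0.5369,-0.4149,0.1,-77.9 -> [0.0, 0.2, -62.1, 0.3094, 0.137, -0.0023] rows>= 7.2
```

step_arm:
  commands:
    - [0, 0, -7, 0.035, 0.015, 0, 0.3]
    - [0, 0, -14, 0.07, 0.031, 0, 0.3]
    - [0, 0, -21, 0.105, 0.046, 0, 0.3]
    - [0, 0, -28, 0.14, 0.062, 0, 0.3]
    - [0, 0, -35, 0.175, 0.077, 0, 0.3]
    - [0, 0, -42, 0.21, 0.093, 0, 0.3]
    - [0, 0, -49, 0.245, 0.108, 0, 0.3]
    - [0, 0, -56, 0.28, 0.124, 0, 0.3]
    - [0, 0, -62, 0.31, 0.137, 0, 0.3]
    - [0, 0, -62, 0.31, 0.137, 0, 0.3]
    - [0, 0, -62, 0.31, 0.137, 0, 0.3]

```text
clock: 15.85
ee_pos: [0.5385, -0.4161, 0.0992]
ee_rot: [3.124, 0.324, 0.001]
wrist_force: [1.1, 0.6, -2.3]
opening: 0.506
```

```bash
python3 wl.py w8 bowl_frame float_bowl@0.08;  python3 plan.py 0.5369,-0.4149,0.024,-77.9
```

```text
bowl_frame 0.97 [197, 130, 309, 212] xy [ 0.5352 -0.4131] yaw 11.8 IoU 0.594
float_bowl 0.57 [203, 186, 315, 345] xy [ 0.5366 -0.4169] yaw 11.9 IoU 0.982
15.85 [ 0.5385 -0.4161  0.0992]
now [ 0.5383 -0.4145  0.0986] jaw -78.0 open 0.505 F [ 0.6  0.  -1. ] t 16.0 q6 0.69
0.5369,-0.4149,0.024,-77.9 -> [-0.0, 0.0, -0.1, -0.0015, 0.0002, 0.0746] rows>= 1.5
```

View pics/w8.png

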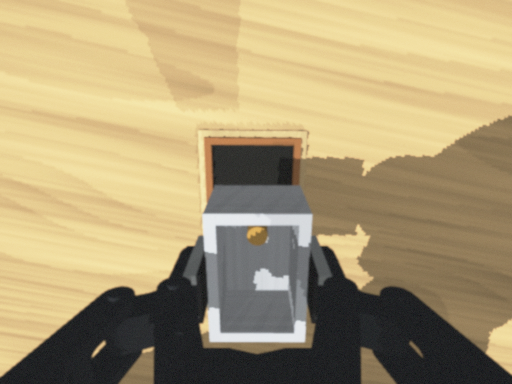

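The bowl is over the frame with long sides parallel, about 1–2 mm off in the 8 mm clearance. I'll lower and release it.

step_arm:
  commands:
    - [0, 0, 0, -0.001, -0.001, 0.03, 0.3]
    - [0, 0, 0, -0.001, -0.001, 0.055, 0.3]
    - [0, 0, 0, -0.001, -0.001, 0.068, 0.3]
    - [0, 0, 0, -0.001, -0.001, 0.0755, 0.3]
    - [0, 0, 0, -0.001, -0.001, 0.0755, 0.3]
    - [0, 0, 0, -0.001, -0.001, 0.0755, 0.9]
    - [0, 0, 0, -0.001, -0.001, 0.0755, 0.9]
    - [0, 0, 0, -0.001, -0.001, 0.0755, 0.9]
    - [0, 0, 0, -0.001, -0.001, 0.0755, 0.9]
    - [0, 0, 0, -0.001, -0.001, 0.04, 1]
    - [0, 0, 0, -0.001, -0.001, 0.0, 1]
    - [0, 0, 0, -0.001, -0.001, -0.05, 1]

```text
clock: 17.2
ee_pos: [0.5365, -0.4142, 0.1478]
ee_rot: [-3.122, -0.327, 0.004]
wrist_force: [0.1, -1.1, 0.3]
opening: 1.003
```

```bash
python3 wl.py w9 float_bowl@0.004 bowl_frame;  python3 plan.py 0.379,0.271,0.15,-48.8
```

```text
float_bowl 0.82 [228, 139, 287, 229] xy [ 0.5359 -0.4156] yaw 11.9 IoU 0.968
bowl_frame 0.7 [211, 120, 303, 227] xy [ 0.5352 -0.4129] yaw 11.6 IoU 0.987
17.2 [ 0.5365 -0.4142  0.1478]
now [ 0.5397 -0.4168  0.1528] jaw -78.0 open 1.0 F [-0.3  0.3 -0.4] t 17.35 q6 0.69
0.379,0.271,0.15,-48.8 -> [0.4, -0.2, -29.2, -0.0145, -0.7062, -0.0017] rows>= 14.1
```

View pics/w9.png

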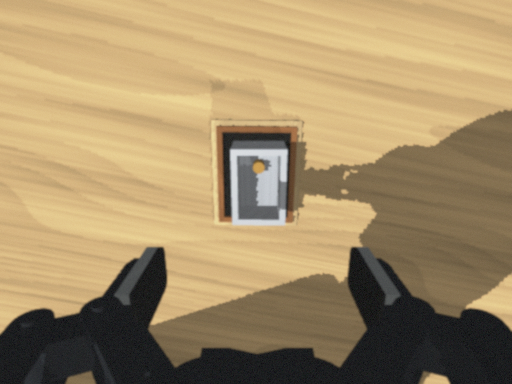

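The bowl is flat inside the rectangular lip, with a dark margin on all four sides. Now the small punch.

step_arm:
  commands:
    - [0, 0, -3, -0.001, -0.05, 0, 1]
    - [0, 0, -6, -0.002, -0.1, 0, 1]
    - [0, 0, -9, -0.003, -0.15, 0, 1]
    - [0, 0, -12, -0.004, -0.2, 0, 1]
    - [0, 0, -15, -0.005, -0.25, 0, 1]
    - [0, 0, -18, -0.006, -0.3, 0, 1]
    - [0, 0, -21, -0.007, -0.35, 0, 1]
    - [0, 0, -24, -0.008, -0.4, 0, 1]
    - [0, 0, -27, -0.009, -0.45, 0, 1]
    - [0, 0, -29, -0.01, -0.5, 0, 1]
    - [0, 0, -29, -0.011, -0.55, 0, 1]
    - [0, 0, -29, -0.012, -0.6, 0, 1]

```text
clock: 18.55
ee_pos: [0.3999, 0.1708, 0.1476]
ee_rot: [2.943, 1.099, -0.002]
wrist_force: [1.2, 0.7, 0.0]
opening: 1.005
```

```bash
python3 plan.py 0.379,0.271,0.13,-48.8
```

```text
now [0.3999 0.1708 0.1476] jaw -49.0 open 1.005 F [1.2 0.7 0. ] t 18.55 q6 1.23
0.379,0.271,0.13,-48.8 -> [-0.0, 0.1, -0.2, 0.0499, -0.0893, 0.0176] rows>= 2.1
```

step_arm:
  commands:
    - [0, 0, 0, 0.025, -0.045, 0.009, 1]
    - [0, 0, 0, 0.05, -0.089, 0.018, 1]
    - [0, 0, 0, 0.05, -0.089, 0.018, 1]
    - [0, 0, 0, 0.05, -0.089, 0.018, 1]

```text
clock: 18.95
ee_pos: [0.3795, 0.2699, 0.1292]
ee_rot: [2.94, 1.104, -0.004]
wrist_force: [0.3, 0.2, -0.1]
opening: 1.003
```

```bash
python3 wl.py w10 punch;  python3 plan.py 0.379,0.271,0.011,-48.8
```

```text
punch 0.77 [52, 260, 206, 334] xy [0.2093 0.3051] yaw -62.3 IoU 0.45
punch 0.74 [244, 112, 268, 242] xy [0.3778 0.2715] yaw -138.8 IoU 0.924
punch 0.72 [0, 41, 155, 156] xy [0.3371 0.421 ] yaw -86.4 IoU 0.66
18.95 [0.3795 0.2699 0.1292]
now [0.3802 0.2683 0.1297] jaw -49.0 open 1.001 F [ 0.4 -0.9  0.2] t 19.05 q6 1.44
0.379,0.271,0.011,-48.8 -> [-0.0, 0.1, -0.2, 0.0011, -0.0028, 0.1187] rows>= 2.4
```

View pics/w10.png

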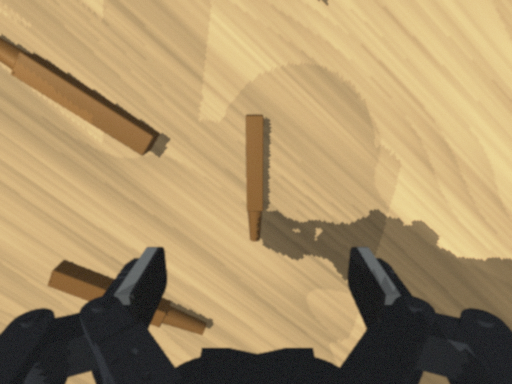

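The smallest punch is lined up between the jaws, from (255,113) to (255,240). I'll descend with the jaws partly closed and watch the force.

step_arm:
  commands:
    - [0, 0, 0, 0.001, -0.002, 0.05, 0.4]
    - [0, 0, 0, 0.001, -0.002, 0.09, 0.4]
    - [0, 0, 0, 0.001, -0.002, 0.105, 0.4]
    - [0, 0, 0, 0.001, -0.002, 0.11, 0.4]
    - [0, 0, 0, 0.001, -0.002, 0.112, 0.4]
    - [0, 0, 0, 0.001, -0.002, 0.114, 0.4]
    - [0, 0, 0, 0.001, -0.002, 0.115, 0.4]
  grip_force: 40

```text
clock: 19.75
ee_pos: [0.381, 0.2716, 0.0162]
ee_rot: [-2.943, -1.099, -0.003]
wrist_force: [0.0, -0.4, -0.3]
opening: 0.404
```

```bash
python3 wl.py w11;  python3 plan.py 0.379,0.271,0.011,-48.8
```

```text
19.75 [0.381  0.2716 0.0162]
now [0.3808 0.2716 0.0161] jaw -49.0 open 0.402 F [0.7 0.  0.7] t 19.8 q6 1.45
0.379,0.271,0.011,-48.8 -> [0.0, -0.1, -0.2, -0.0018, -0.0007, 0.0051] rows>= 0.1
```

View pics/w11.png

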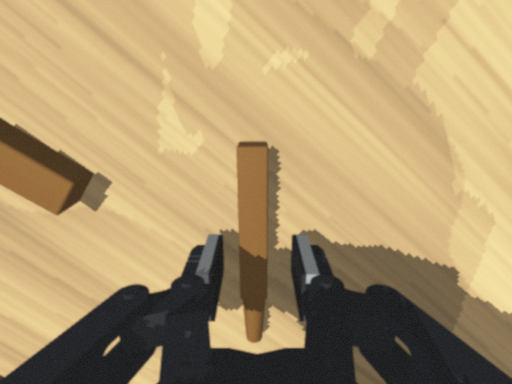

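step_arm:
  commands:
    - [0, 0, 0, -0.002, 0, 0.002, 0.3]
    - [0, 0, 0, -0.002, 0, 0.004, 0.3]
    - [0, 0, 0, -0.002, 0, 0.0045, 0.25]
    - [0, 0, 0, -0.002, 0, 0.0045, 0.25]

```text
clock: 20.2
ee_pos: [0.3786, 0.2702, 0.0108]
ee_rot: [2.943, 1.1, -0.0]
wrist_force: [-0.6, 0.1, 0.3]
opening: 0.25
```

step_arm:
  commands:
    - [0, 0, 0, 0, 0, 0, 0]
    - [0, 0, 0, 0, 0, 0, 0]
    - [0, 0, 0, 0, 0, 0, 0]
    - [0, 0, 0, 0, 0, 0, 0]
    - [0, 0, 0, 0, 0, 0, 0]
  grip_force: 60

```text
clock: 20.7
ee_pos: [0.3786, 0.2702, 0.0111]
ee_rot: [-2.943, -1.1, -0.0]
wrist_force: [-2.2, -0.0, 6.2]
opening: 0.138
```

```bash
python3 plan.py 0.379,0.271,0.1,-48.8
```

```text
now [0.3786 0.2702 0.0111] jaw -49.0 open 0.138 F [-2.2 -0.   6.2] t 20.7 q6 1.45
0.379,0.271,0.1,-48.8 -> [-0.0, -0.0, -0.2, 0.0008, -0.0004, -0.0889] rows>= 1.8
```

step_arm:
  commands:
    - [0, 0, 0, 0, 0, -0.03, 0]
    - [0, 0, 0, 0, 0, -0.06, 0]
    - [0, 0, 0, 0, 0, -0.089, 0]
    - [0, 0, 0, 0, 0, -0.089, 0]

```text
clock: 21.1
ee_pos: [0.3805, 0.2713, 0.1026]
ee_rot: [-2.942, -1.099, -0.009]
wrist_force: [-0.4, 0.8, -1.6]
opening: 0.139
```

```bash
python3 wl.py w12 punch@0.09;  python3 plan.py 0.537,0.38,0.12,-66.3
python3 - <<'E'
from h import *
manip.snapshot("scene");C=cam("scene")
for d in manip.masks_of("scene","punch_rest"):
    p,q=fit(M["punch_rest"],[(C,d["mask"])]);print(d["score"],p,q)
E
```

```text
punch 0.96 [241, 137, 275, 346] xy [0.3806 0.2715] yaw -138.8 IoU 0.975
punch 0.77 [0, 57, 146, 167] xy [0.3751 0.3969] yaw -80.8 IoU 0.854
punch 0.68 [30, 281, 150, 348] xy [0.275  0.3534] yaw -60.8 IoU 0.57
21.1 [0.3805 0.2713 0.1026]
now [0.3789 0.2702 0.1   ] jaw -49.0 open 0.141 F [-0.  -0.1 -1.6] t 21.2 q6 1.45
0.537,0.38,0.12,-66.3 -> [-0.0, -0.1, 17.3, 0.1914, 0.0208, -0.0197] rows>= 3.9
0.86 [0.53826814 0.37787745 0.41770052] 0.9446137948850426
0.4 [ 0.63074779 -0.12957428  1.6196266 ] 0.6302513919352117
```

View pics/w12.png

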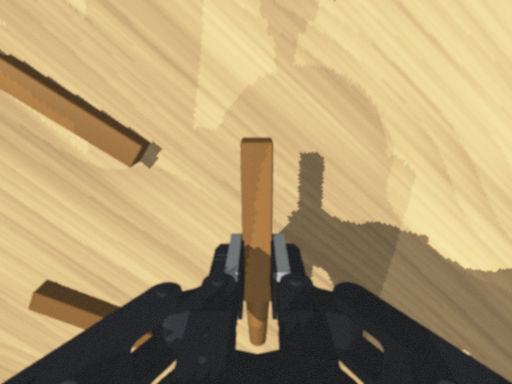

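step_arm:
  commands:
    - [0, 0, 4, 0.045, 0.005, 0, 0]
    - [0, 0, 8, 0.09, 0.01, 0, 0]
    - [0, 0, 12, 0.135, 0.015, 0, 0]
    - [0, 0, 17.2, 0.18, 0.02, 0, 0]
    - [0, 0, 17.2, 0.191, 0.021, 0, 0]
    - [0, 0, 17.2, 0.191, 0.021, 0, 0]
    - [0, 0, 17.2, 0.191, 0.021, 0, 0]

```text
clock: 22.0
ee_pos: [0.5347, 0.3782, 0.0979]
ee_rot: [3.072, 0.648, -0.006]
wrist_force: [0.1, -0.1, -1.3]
opening: 0.141
```

```bash
python3 wl.py w13 punch@0.09 punch_rest;  python3 plan.py 0.537,0.379,0.036,-66.2
```

```text
punch 0.87 [238, 133, 274, 345] xy [0.5358 0.3786] yaw -156.0 IoU 0.947
punch 0.62 [27, 335, 172, 384] xy [0.4105 0.4992] yaw -53.0 IoU 0.288
punch_rest 0.87 [207, 127, 302, 250] xy [0.5371 0.3809] yaw 22.9 IoU 0.933
22.0 [0.5347 0.3782 0.0979]
now [0.5351 0.3784 0.0992] jaw -66.2 open 0.139 F [-0.2 -0.3 -1. ] t 22.15 q6 1.75
0.537,0.379,0.036,-66.2 -> [0.0, 0.1, -0.0, 0.0021, 0.0002, 0.0632] rows>= 1.3
```

View pics/w13.png

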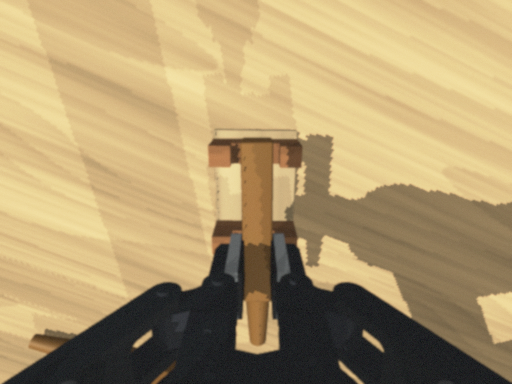

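Punch and rest share the same centre line, at about column 256. I'll lower it, release it and rise.

step_arm:
  commands:
    - [0, 0, 0, 0.002, 0, 0.03, 0]
    - [0, 0, 0, 0.002, 0, 0.05, 0]
    - [0, 0, 0, 0.002, 0, 0.059, 0]
    - [0, 0, 0, 0.002, 0, 0.0635, 0]
    - [0, 0, 0, 0.002, 0, 0.0635, 0]
    - [0, 0, 0, 0.002, 0, 0.0635, 0.5]
    - [0, 0, 0, 0.002, 0, 0.0635, 0.5]
    - [0, 0, 0, 0.002, 0, 0.0635, 0.5]
    - [0, 0, 0, 0.002, 0, 0.05, 0.5]
    - [0, 0, 0, 0.002, 0, 0.01, 0.5]
    - [0, 0, 0, 0.002, 0, -0.04, 0.8]
    - [0, 0, 0, 0.002, 0, -0.08, 1]

```text
clock: 23.35
ee_pos: [0.5389, 0.3807, 0.1835]
ee_rot: [-3.073, -0.647, -0.003]
wrist_force: [1.1, 0.7, -0.2]
opening: 0.82
```

step_arm:
  commands:
    - [0, 0, 0, -0.04, 0, 0, 1]
    - [0, 0, 0, -0.08, 0, 0, 1]
    - [0, 0, 0, -0.08, 0, 0, 1]
    - [0, 0, 0, -0.08, 0, 0, 1]

```text
clock: 23.75
ee_pos: [0.4651, 0.3482, 0.1813]
ee_rot: [-3.073, -0.648, -0.003]
wrist_force: [0.8, 0.3, -0.0]
opening: 0.999
```

```bash
python3 wl.py w14 punch@0.024 punch_rest
python3 - <<'E'
from h import *
a=[]
for n in("scene","side"):
    im=manip.snapshot(n); a.append(im); C=cam(n)
    for l,z in(("big_slide",.004),("small_slide",.004),("float_bowl",.004),("tin",0)):
        for d in manip.masks_of(n,l)[:2]:
            p,q=fit(M[l],[(C,d["mask"])],yaw="slide" not in l,z=z); print(n,l,round(d["score"],2),np.round(p,3),round(q,3))
cv2.imwrite("pics/final.png",np.vstack([cv2.resize(a[0][150:310,30:460],(800,298)),cv2.resize(a[1][110:310,80:380],(450,300))[:, :].copy() if 0 else cv2.resize(a[1][100:330,60:460],(800,300))[:300]]))
w=cv2.imread("pics/w14.png"); cv2.imwrite("pics/w14b.png",w)
E
```

```text
punch 0.87 [170, 353, 198, 368] xy [0.2057 0.3135] yaw 55.9 IoU 0.288
punch 0.7 [247, 7, 269, 150] xy [0.5389 0.3805] yaw -155.8 IoU 0.913
punch 0.6 [494, 45, 512, 145] xy [0.6311 0.1807] yaw 26.6 IoU 0.961
punch_rest 0.93 [218, 29, 290, 136] xy [0.5264 0.3984] yaw 49.0 IoU 0.418
23.75 [0.4651 0.3482 0.1813]
scene small_slide 0.71 [ 0.625 -0.142  0.   ] 0.949
scene small_slide 0.35 [ 0.705 -0.02   0.   ] 0.181
scene float_bowl 0.83 [ 0.536 -0.417  0.214] 0.971
scene float_bowl 0.62 [ 0.642 -0.136 -1.494] 0.826
scene tin 0.59 [ 0.665 -0.003  0.025] 0.97
side big_slide 0.68 [0.642 0.121 0.   ] 0.937
side float_bowl 0.65 [ 0.536 -0.418  0.119] 0.942
side tin 0.69 [ 0.665 -0.003  0.018] 0.961
```

View pics/w14.png

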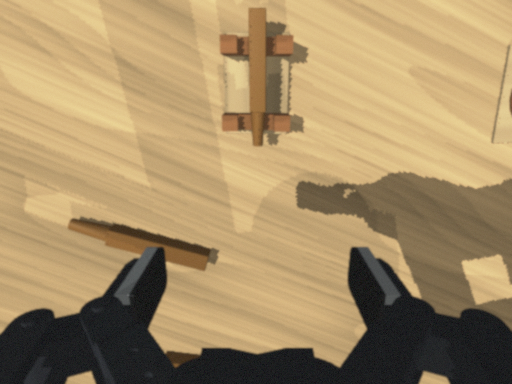

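View pics/final.png

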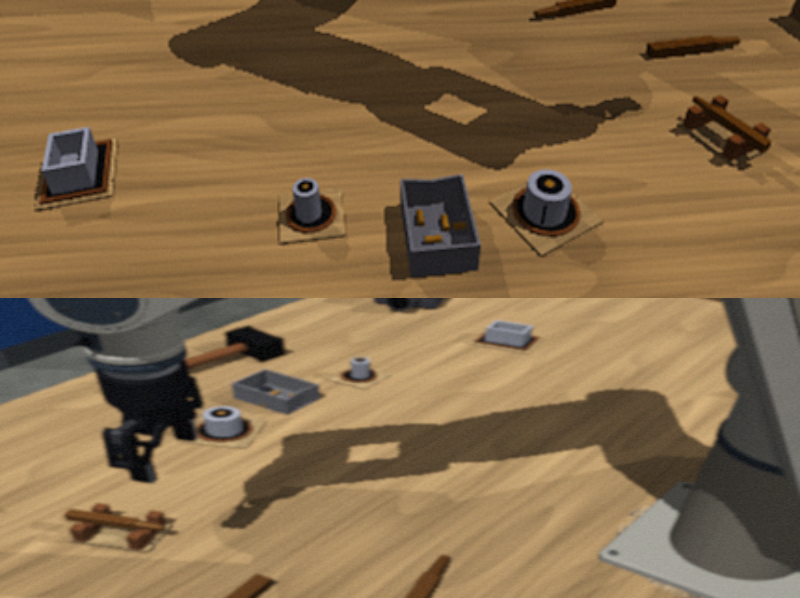

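All four parts are seated, the tin is at its starting pose, and the arm is clear. I'm handing in.

```bash
python3 -c "
from rig import manip
print(manip.hand_in())"
```

```text
the job is handed in; nothing more can be done
None
```

I put the parts away in the order asked: large slide, small slide, float bowl, then the smallest of the three punches. I handed in at about 25 s of the 115 s allowed.

The last checks, from the images taken before hand-in:

| Part | Last check |
|---|---|
| Large slide | Upright inside its lip, within 2–3 mm of centre |
| Small slide | Upright inside its lip, within 3 mm of centre |
| Float bowl | Open side up inside the rectangular lip, 2–5 mm off centre, long sides parallel in the wrist and scene views |
| Punch | Lying in both notches, within about 2–3 mm of midway |
| Tin | Within about 1 mm of its starting position |

The highest wrist force in the readings was about 6.5 N, and the gripper was clear of everything at hand-in.

Some checks disagreed or missed:
- **Bowl angle:** the final side-camera fit was about 5° off the wrist and scene fits. The pictures show the bowl inside the lip with a margin all round.
- **Rest fit:** the final wrist fit of the punch rest failed because the punch covered part of it (overlap only 0.42). I used the earlier fits of the rest instead.
- **Missed parts:** in the final pictures the scene camera missed the large slide and the side camera missed the small slide. Each was found by the other camera and is visible in both pictures.

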